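Three clicks on the stop adjuster

ROBOT

A 6-joint arm with a two-finger parallel gripper is mounted at the origin on the work surface; the furniture and walls round the work are solid. World frame = base frame: x ahead of the robot, y to its left, z up, the work surface at z = 0. Lengths are in m, angles in degrees, forces in N, time in s.
With the tool pointing down it reaches from about 0.375 to 0.9 m from the base axis. Payload 3.1 kg.
Tool frame: the origin (TCP) lies between the finger pads, 19 mm behind the fingertips; this is the grasp point; z points along the fingers, y is the line along which they close (so a half turn about z gives the same grasp; the last joint's range is limited). The gripper opens to 87 mm and grips with 3 to 60 N. Pads are 19 mm wide; open, the fingers measure 117 mm over their backs; the gripper's body (75 mm by 190 mm) begins 51 mm behind the grasp point.
Start: joints at [-82.535, 30.224, 82.088, -0, 67.689, -10.227], TCP at [0.19, -0.595, 0.241] pointing down, gripper open.
Joint ranges: [-176.69, 176.69], [-43.24, 126.21], [12.49, 139.97], [-82, 262], [0, 151.66], [-163.58, 163.58]. Speed limits (degrees/s): [159.86, 159.86, 180, 180, 180, 180].

INTERFACE

Orientations are given as a 3x3 rotation matrix whose columns are the frame's x, y, z axes.
In Python, from rig import bot gives the robot as it stands.
- The arm moves only by the tool advance, called as name(argument=value, ...) on one line, values as JSON. Schema: {"type":"object","properties":{"motion":{"type":"object","properties":{"x":{"type":"array","items":{"type":"number"},"minItems":1,"maxItems":20},"y":{"type":"array","items":{"type":"number"},"minItems":1,"maxItems":20},"z":{"type":"array","items":{"type":"number"},"minItems":1,"maxItems":20},"drx":{"type":"array","items":{"type":"number"},"minItems":1,"maxItems":20},"dry":{"type":"array","items":{"type":"number"},"minItems":1,"maxItems":20},"drz":{"type":"array","items":{"type":"number"},"minItems":1,"maxItems":20},"finger_gap":{"type":"array","items":{"type":"number"},"minItems":1,"maxItems":20}},"additionalProperties":false,"required":["x","y","z","drx","dry","drz","finger_gap"]},"only":{"type":"string"},"quiet":{"type":"boolean"},"lines":{"type":"string"}},"required":["motion"],"additionalProperties":false}. motion is an object with one list for each field, all of the same length, 1 to 20, a row being the entries at one place: x, y, z (the shift in fractions of the full range, 1 being 0.8 m), drx, dry, drz (a rotation vector in shares of 120 degrees (1.0 is 120 degrees)), finger_gap (the opening from 0.0 (shut) to 1.0 (fully open)); each row is the pose to reach, as a shift and turn from the pose commanded when the call began, along the tool's axes at that moment; what a row does not reach only later rows make up. A row lasts 1/10 s, in which the tool goes at most 0.05 m and 8.59 degrees, less where a joint would pass 70% of its speed; a pose out of reach is approached as far as the arm can. The fingers move at their own pace and stop on an object; the grip force is fixed at half the most. Time passes only in rows, so rows that do not move let the fingers close. The tool returns the time, the measured TCP pose, the force, the opening and the grip force at its end. only (a regular expression) keeps the lines of the reply that match it, lines (a string "A,B") keeps lines A to B, and quiet returns only ok. A shift or turn number past 1, either way, is cut back to 1. Input that does not fit is refused with a message, and nothing moves.
- bot.read_state(): the state, without advancing time (a new reading comes with each control period).
- bot.capture(name): name is "scene" or "top" or "wrist"; returns a dict with "color" (480x640x3 uint8, red, green, blue), "K" (3x3 intrinsics, pixels), "view" (4x4, takes a point from world to camera coordinates); the wrist camera has in their place "mount" (4x4, takes a point from camera to tool coordinates, whose origin is the TCP and whose axes are the flange's). Camera axes: x right, y up, looking along -z (the intrinsics and any distortion apply to the point x, -y, -z); pixel columns grow to the right and rows downward; lengths in m; the calibration is good to about 2 mm. A picture is of the moment at which its call begins: read the wrist's pose just before it. There is no depth.
- bot.hand_in(): hands the job in; it is judged then, once.
The state is a dict: "time_s": time; "joint_positions": joint angles; "qvel": joint speeds; "tau": joint torques, N m; "position": TCP position; "tcp_rot": TCP orientation; "force": force on the tool from outside, world axes, zero at the start; "moment": the same for the moment, N m; "opening": opening from 0.0 (shut) to 1.0 (fully open); "grasp_force": force on a finger pad.
Only numpy, scipy, OpenCV 4.12 (cv2) and the standard library are available. Lean on these libraries where they do the work, as an engineer would, in place of code of your own. Each camera call takes 0.05 s, during which the arm holds its last target. There are 200 camera calls.

TASK

The next batch of fixtures needs a stop set on by three clicks. Of the two click-stop adjusters on the bench, take the one with the wide, low knob and turn that knob exactly three clicks clockwise (seen from above) from where it stands now, so that it rests in the third notch, and let go. Do not turn the slim knob of the other adjuster.

Things in the scene. Friction and masses are not known exactly. Their poses are not given: they have to be found in the camera images.
- drum_grip (a point): on the upright axis of the WIDE knob, 10 mm below its flat top: the height to grip at, across the diameter, from above, at any yaw. The knob is a knurled dark steel drum 50 mm across, 34 mm tall. Under it, 24 mm below this point, is the upper face of its skirt, 58 mm across, 6 mm thick, which turns with it on a fixed housing 70 x 66 mm; 82 mm tall in all. Stands left or right on the bench
- drum (a joint): turn of the wide knob in rad, growing clockwise seen from above. 15 notches a turn, one each 0.419 rad (24 degrees), at 0, 0.419, 0.838 and so on; it starts resting in one of the notches 0 to 5 (0 to 2.09). A sprung ball pulls it into the nearest notch when let go; about 0.1 N m turns it from notch to notch. Three clicks are 1.257 rad (72 degrees): one grasp can do it
- drum_mark (a point): outer end of the black index line on the skirt of the wide knob, 29 mm from the axis, on the skirt's upper face, 48 mm above the bench; a white line on the drum's top points the same way. It goes round with the knob
- slim_mark (a point): the same mark on the SLIM knob, to be left alone: 23 mm from that knob's axis, 48 mm above the bench. That knob is 22 mm across and 42 mm tall on an equal housing, 90 mm tall in all, on the other half of the bench. Midway between the two adjusters stands a tall tilted fixture: pass over it with the TCP at 0.4 m or higher

How it is judged:
By the outcome, as a careful person would: the job done as asked, in the order asked, and still so for the second after the job is handed in, with the robot touching nothing.
It also fails if it takes over 38 s, if anything falls off the work surface, if the arm or the gripper's body presses on something with over 40 N, if the wrist force passes 120 N, or if a joint passes its speed limit or range.

## Working session

There is one attempt and no reset: what is moved stays moved. The work goes in short steps, Python scripts to look and compute and a tool call to move; the robot and the scene stay as the last step left them, time stands still between calls to the robot, and variables do not carry over. Pictures are saved under pics/ and viewed, at most 10 in all, crops included, and the job is handed in when it is done.

```bash
mkdir -p pics
```

Run:
```python
from rig import bot
import cv2,numpy as np
for n in("scene","top"):
    c=bot.capture(n);cv2.imwrite(f"pics/{n}0.png",c["color"][:,:,::-1]);np.savez(f"pics/{n}0.npz",**{k:c[k] for k in("color","K","view")});print(n,c["K"],c["view"],[k for k in c])
s=bot.read_state();print(s["tcp_rot"],s["position"],s["time_s"])
```

```text
scene [[582.16378565   0.         322.96969891]
 [  0.         582.16378565 246.57723122]
 [  0.           0.           1.        ]] [[-0.74446619 -0.6673778   0.0194154   0.330964  ]
 [ 0.29120868 -0.29840337  0.90892956 -0.24827756]
 [-0.60080579  0.68232126  0.41649742 -0.83984002]
 [ 0.          0.          0.          1.        ]] ['color', 'K', 'view']
top [[580.57222569   0.         318.09679574]
 [  0.         580.57222569 249.22506504]
 [  0.           0.           1.        ]] [[-0.02069488 -0.99976655 -0.00621057 -0.01713076]
 [ 0.99639216 -0.02113562  0.08219462 -0.46279735]
 [-0.08230669 -0.00448715  0.99659695 -1.3519781 ]
 [ 0.          0.          0.          1.        ]] ['color', 'K', 'view']
[[ 9.52697893e-01  3.03918814e-01 -2.80570932e-04]
 [ 3.03918760e-01 -9.52695897e-01  1.97846282e-03]
 [ 3.33993299e-04 -1.97014813e-03 -9.99998003e-01]] [ 0.1898848  -0.59479328  0.24033546] 0.1
```

View pics/top0.png

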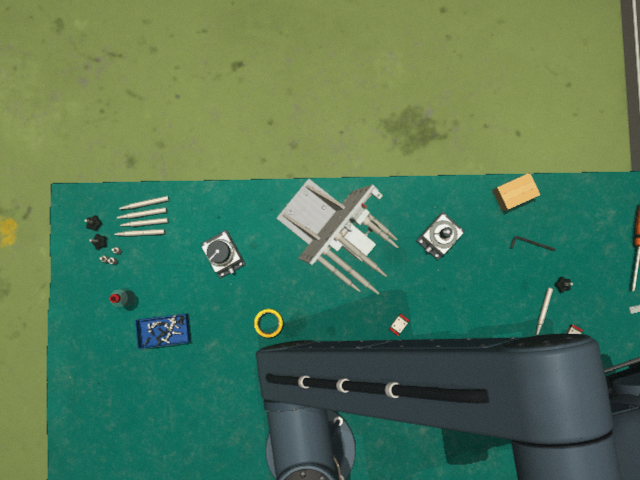

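View pics/scene0.png

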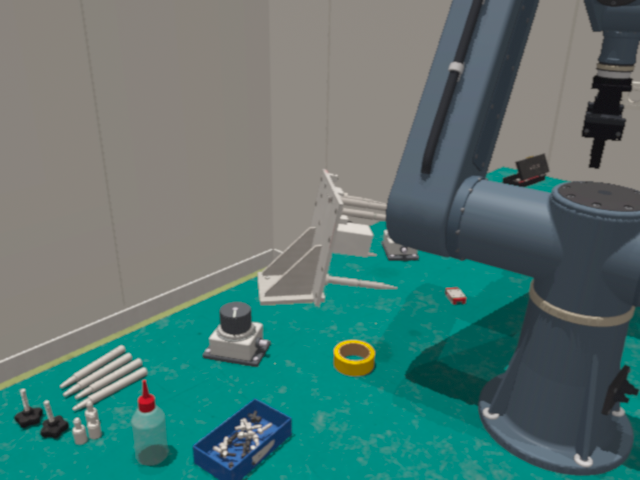

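The wide dark knob is the left adjuster, at about (218,251) in top and (236,318) in scene. The slim one is at (445,233) in top. I'll zoom in and locate it.

Create h.py:
```python
import numpy as np
def ray(K,view,u,v,z):
    R,t=view[:3,:3],view[:3,3];d=np.linalg.inv(K)@[u,v,1];d=R.T@(d*[1,-1,-1]);c=-R.T@t
    return c+d*(z-c[2])/d[2]
def proj(K,view,p):
    q=view[:3,:3]@p+view[:3,3];q=K@(q*[1,-1,-1]);return q[:2]/q[2]
```

Run:
```python
import numpy as np,cv2
from h import *
t=np.load("pics/top0.npz");s=np.load("pics/scene0.npz")
a=cv2.resize(t["color"][221:281,188:248],(400,400),interpolation=cv2.INTER_CUBIC)
b=cv2.resize(s["color"][295:370,200:275],(400,400),interpolation=cv2.INTER_CUBIC)
cv2.imwrite("pics/z0.png",np.hstack([a,b])[:,:,::-1])
p=ray(t["K"],t["view"],218,251,.082);print(p,proj(s["K"],s["view"],p),ray(s["K"],s["view"],236,310,.082))
print(ray(t["K"],t["view"],445,233,.09))
```

```text
[0.45790531 0.19858738 0.082     ] [236.21361253 307.95205294] [0.45321998 0.20302564 0.082     ]
[ 0.48691537 -0.31220692  0.09      ]
```

View pics/z0.png

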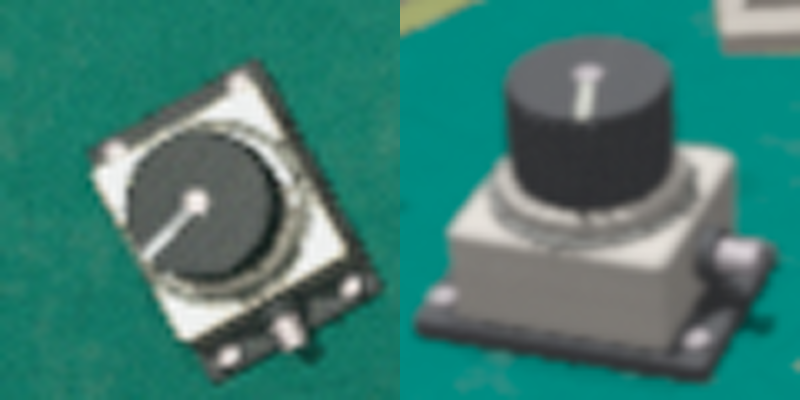

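Careful with the scale: shifts go in shares of 0.8 m and turns go in shares of 120 degrees. That gives: -0.677 m / 0.8 = -0.8463, -0.05 m / 0.8 = -0.0625, -108 degrees / 120 = -0.9.

advance(motion={"x": [0.125,0.125,0.125,0.4463,0.4463,0.4463,0.4463,0.4463,0.4463,0.6188,0.6188,0.6188,0.6188,0.6188,0.6188,0.6188,0.6188,0.6188,0.6188,0.6188],"y": [-0.0625,-0.0625,-0.0625,-0.245,-0.245,-0.245,-0.245,-0.245,-0.245,-0.8463,-0.8463,-0.8463,-0.8463,-0.8463,-0.8463,-0.8463,-0.8463,-0.8463,-0.8463,-0.8463],"z": [-0.125,-0.175,-0.225,-0.225,-0.225,-0.225,-0.225,-0.225,-0.225,-0.225,-0.225,-0.225,-0.225,-0.225,-0.225,-0.225,-0.225,-0.225,-0.225,-0.225],"drx": [0,0,0,0,0,0,0,0,0,0,0,0,0,0,0,0,0,0,0,0],"dry": [0,0,0,0,0,0,0,0,0,0,0,0,0,0,0,0,0,0,0,0],"drz": [-0.125,-0.1667,-0.2083,-0.5,-0.5,-0.5,-0.5,-0.5,-0.5,-0.9,-0.9,-0.9,-0.9,-0.9,-0.9,-0.9,-0.9,-0.9,-0.9,-0.9],"finger_gap": [1,1,1,1,1,1,1,1,1,1,1,1,1,1,1,1,1,1,1,1]})

```text
time_s: 2.1
position: [0.4548, 0.2038, 0.4209]
tcp_rot: [[-0.587, 0.81, -0.001], [0.81, 0.587, 0.001], [0.002, 0.0, -1.0]]
force: [0.8, -0.4, -0.3]
opening: 0.999
grasp_force: 0.0
```

Create w.py:
```python
import sys,cv2,numpy as np
from rig import bot
s=bot.read_state();c=bot.capture("wrist");n=sys.argv[1]
cv2.imwrite(f"pics/{n}.png",c["color"][:,:,::-1])
T=np.eye(4);T[:3,:3]=s["tcp_rot"];T[:3,3]=s["position"];V=np.linalg.inv(T@c["mount"])
np.savez(f"pics/{n}.npz",color=c["color"],K=c["K"],view=V,R=s["tcp_rot"],p=s["position"])
print(s["time_s"],s["position"],s["tcp_rot"],s["joint_positions"]);print([k for k in c])
from h import *
print(proj(c["K"],V,np.array([.456,.2,.082])))
```

```bash
python3 w.py w1
```

```text
2.1 [0.45478196 0.20383704 0.42090415] [[-5.86929688e-01  8.09637461e-01 -8.49942718e-04]
 [ 8.09636170e-01  5.86930280e-01  1.45526797e-03]
 [ 1.67709659e-03  1.65995611e-04 -9.99998580e-01]] [ 11.21934013  10.24920753  84.35158079   0.09155326  85.43076201
 -24.72745984]
['color', 'K', 'mount']
[324.7721239  196.66900022]
```

View pics/w1.png

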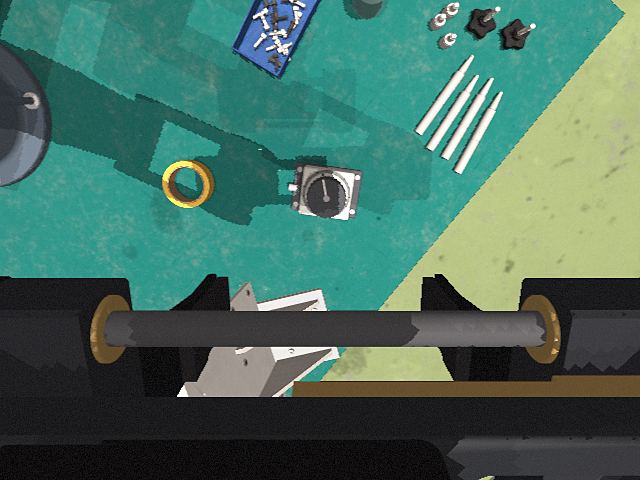

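Scaled: 0.17 m / 0.8 = 0.2125.

advance(motion={"x": [0,0,0,0,0,0,0],"y": [0,0,0,0,0,0,0],"z": [0.2125,0.2125,0.2125,0.2125,0.2125,0.2125,0.2125],"drx": [0,0,0,0,0,0,0],"dry": [0,0,0,0,0,0,0],"drz": [0,0,0,0,0,0,0],"finger_gap": [1,1,1,1,1,1,1]})

```text
time_s: 2.85
position: [0.4572, 0.2, 0.2529]
tcp_rot: [[-0.583, 0.812, 0.004], [0.812, 0.583, 0.001], [-0.002, 0.003, -1.0]]
force: [0.9, 0.2, -0.3]
opening: 0.996
grasp_force: 0.0
```

```bash
python3 w.py w2
```

```text
2.85 [0.45724098 0.20001849 0.2529485 ] [[-5.83168467e-01  8.12342443e-01  3.78066697e-03]
 [ 8.12349573e-01  5.83170386e-01  6.87352823e-04]
 [-1.64640715e-03  3.47206569e-03 -9.99992617e-01]] [ 1.07771919e+01  1.95756415e+01  9.91877402e+01 -2.07754922e-03
  6.10164580e+01 -2.48957301e+01]
['color', 'K', 'mount']
[324.18695986 221.50926199]
```

View pics/w2.png

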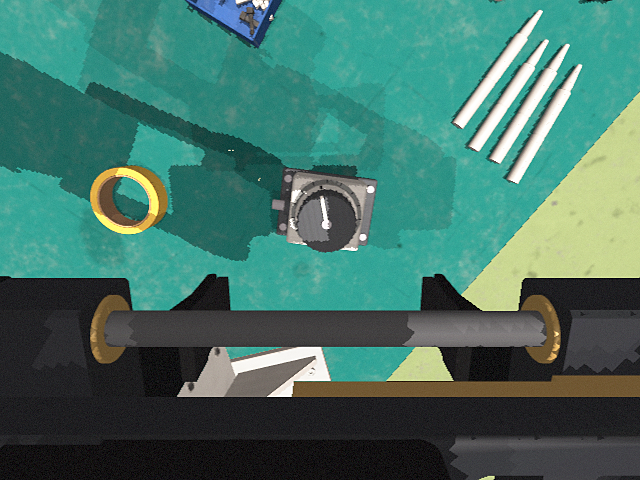

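The knob's top centre (white dot) is at about (326,224), and the index line points up to about (323,197). I'll measure the centre and line direction from all three views.

Run:
```python
import numpy as np,cv2
from h import *
for n,(u,v),r in(("top0",(218.4,251.3),10),("scene0",(235.5,309.5),12),("w2",(326,222),34)):
    d=np.load(f"pics/{n}.npz");K,V=d["K"],d["view"];g=cv2.cvtColor(d["color"],cv2.COLOR_RGB2GRAY)
    m=np.zeros_like(g);cv2.circle(m,(int(u),int(v)),r,255,-1)
    m=((g>150)&(m>0)).astype(np.uint8)
    if n[0]!='w': print(n,ray(K,V,u,v,.082)); 
    N,l,st,ce=cv2.connectedComponentsWithStats(m)
    for i in range(1,N):
        if st[i,4]>6: print(n,st[i],ce[i])
    if n=="w2":
        c=d["color"][170:270,265:395];cv2.imwrite("pics/z2.png",cv2.resize(c,(780,600),interpolation=cv2.INTER_CUBIC)[:,:,::-1])
        for q in((326,224),(323,197)): print(ray(K,V,*q,.082))
```

```text
top0 [0.45720772 0.19768929 0.082     ]
top0 [210 249   9  10  26] [214.53846154 253.42307692]
scene0 [0.45500008 0.20256107 0.082     ]
scene0 [233 307   5  10  35] [234.4        311.17142857]
w2 [320 196  10  34 162] [323.99382716 213.90123457]
w2 [348 197  10  22  50] [353.36 206.34]
w2 [293 224  14  21  76] [297.71052632 235.75      ]
w2 [340 227  20  23  96] [351.38541667 240.29166667]
[0.45847414 0.19914644 0.082     ]
[0.44322718 0.21619275 0.082     ]
```

View pics/z2.png

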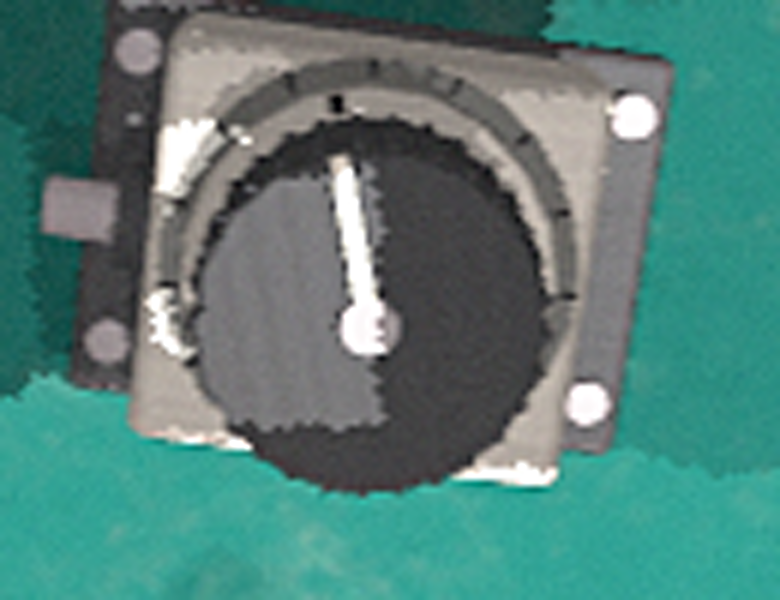

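Scaled: 0.145 m / 0.8 = 0.1813, -0.0023 m / 0.8 = -0.0029.

advance(motion={"x": [-0.0029,-0.0029,-0.0029,-0.0029,-0.0029,-0.0029,-0.0029],"y": [0.001,0.001,0.001,0.001,0.001,0.001,0.001],"z": [0.0625,0.1125,0.15,0.175,0.1813,0.1813,0.1813],"drx": [0,0,0,0,0,0,0],"dry": [0,0,0,0,0,0,0],"drz": [0,0,0,0,0,0,0],"finger_gap": [1,1,1,1,1,1,1]})

```text
time_s: 3.6
position: [0.4592, 0.1989, 0.1077]
tcp_rot: [[-0.584, 0.812, 0.003], [0.812, 0.584, 0.001], [-0.001, 0.003, -1.0]]
force: [-0.7, -0.0, 0.8]
opening: 1.001
grasp_force: 0.0
```

```bash
python3 w.py w3
```

Run:
```python
import numpy as np,cv2
from h import *
d=np.load("pics/w3.npz");V,K=d["view"],d["K"]
print(proj(K,V,np.array([.4577,.1992,.082])))
```

```text
3.6 [0.45916764 0.19888503 0.10771837] [[-5.83500669e-01  8.12105866e-01  3.32133965e-03]
 [ 8.12111382e-01  5.83502121e-01  6.14075029e-04]
 [-1.43931480e-03  3.05561093e-03 -9.99994296e-01]] [ 1.06033802e+01  3.30523061e+01  1.06658407e+02 -6.73255704e-04
  4.00957630e+01 -2.50934138e+01]
['color', 'K', 'mount']
[322.54048267 285.12885963]
[324.49398268 288.38204313]
```

View pics/w3.png

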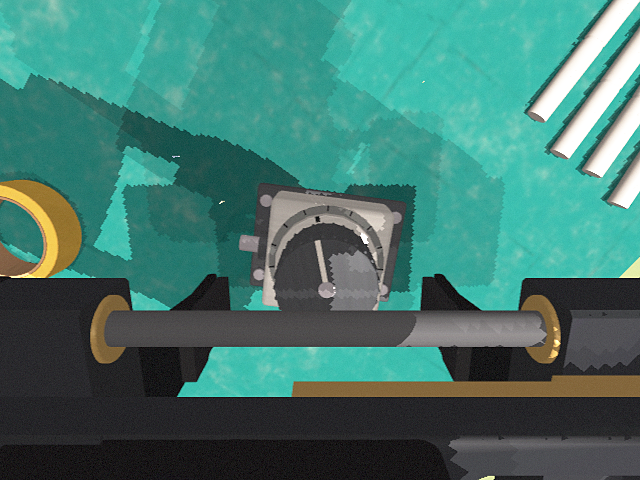

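The dot is at (326,289), midway between the fingers at 228 and 422, so the gripper is centred. I'll descend and close.

Scaled: 0.033 m / 0.8 = 0.0413, 0.02 m / 0.8 = 0.025.

advance(motion={"x": [0,0,0,0,0,0,0,0,0,0],"y": [0,0,0,0,0,0,0,0,0,0],"z": [0.025,0.0413,0.0413,0.0413,0.0413,0.0413,0.0413,0.0413,0.0413,0.0413],"drx": [0,0,0,0,0,0,0,0,0,0],"dry": [0,0,0,0,0,0,0,0,0,0],"drz": [0,0,0,0,0,0,0,0,0,0],"finger_gap": [1,1,1,1,0.5,0.3,0.3,0.3,0.3,0.3]})

```text
time_s: 4.65
position: [0.4595, 0.1994, 0.0735]
tcp_rot: [[-0.583, 0.813, 0.004], [0.813, 0.583, 0.002], [-0.001, 0.004, -1.0]]
force: [2.2, 3.3, -1.2]
opening: 0.569
grasp_force: 30.0
```

```bash
python3 -c "
from rig import bot
s=bot.read_state();print(s['joint_positions'],s['moment'])"
```

```text
[ 1.06245526e+01  3.67779939e+01  1.07632358e+02  1.00123195e-01
  3.53497422e+01 -2.51040300e+01] [ 0.39947911 -0.29942028  0.02440243]
```

Scaled: 72 degrees / 120 = 0.6.

advance(motion={"x": [0,0,0,0,0,0,0,0,0,0,0,0,0,0,0,0,0,0],"y": [0,0,0,0,0,0,0,0,0,0,0,0,0,0,0,0,0,0],"z": [0,0,0,0,0,0,0,0,0,0,0,0,0,0,0,0,0,0],"drx": [0,0,0,0,0,0,0,0,0,0,0,0,0,0,0,0,0,0],"dry": [0,0,0,0,0,0,0,0,0,0,0,0,0,0,0,0,0,0],"drz": [0.0417,0.0833,0.125,0.1667,0.2083,0.25,0.2917,0.3333,0.375,0.4167,0.4583,0.5,0.5417,0.5833,0.6,0.6,0.6,0.6],"finger_gap": [0.3,0.3,0.3,0.3,0.3,0.3,0.3,0.3,0.3,0.3,0.3,0.3,0.3,0.3,0.3,0.3,0.3,0.3]})

```text
time_s: 6.45
position: [0.4592, 0.1994, 0.0735]
tcp_rot: [[0.592, 0.806, 0.003], [0.806, -0.592, 0.001], [0.003, 0.002, -1.0]]
force: [1.4, 5.0, -0.3]
opening: 0.571
grasp_force: 30.0
```

```bash
python3 w.py w4
```

Run:
```python
from rig import bot
import numpy as np,cv2
print(bot.read_state()["moment"])
c=bot.capture("scene");cv2.imwrite("pics/s4.png",c["color"][:,:,::-1])
```

```text
6.45 [0.4592059  0.19942056 0.07348023] [[ 0.59184767  0.80604373  0.00313833]
 [ 0.80604404 -0.59185369  0.0014872 ]
 [ 0.00305618  0.00164944 -0.99999397]] [1.06343835e+01 3.67743480e+01 1.07640651e+02 8.73029419e-02
 3.53925829e+01 4.68518740e+01]
['color', 'K', 'mount']
[318.00283777 327.14848487]
[ 0.79415077 -0.38198189  0.03983121]
```

View pics/w4.png

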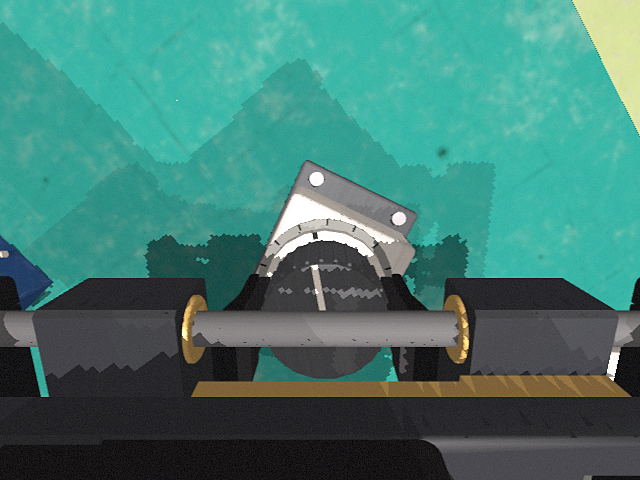

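The knob turned with the gripper: its line at (318,285) still points the same way in the tool frame, while the housing has rotated. I'll release, rise and check.

Scaled: -0.18 m / 0.8 = -0.225, -0.17 m / 0.8 = -0.2125.

advance(motion={"x": [0,0,0,0,0,0,0,0,0,0,0,0,0],"y": [0,0,0,0,0,0,0,0,0,0,0,0,0],"z": [0,0,0,0,0,0,-0.0375,-0.0875,-0.15,-0.2125,-0.225,-0.225,-0.225],"drx": [0,0,0,0,0,0,0,0,0,0,0,0,0],"dry": [0,0,0,0,0,0,0,0,0,0,0,0,0],"drz": [0,0,0,0,0,0,0,0,0,0,0,0,0],"finger_gap": [1,1,1,1,1,1,1,1,1,1,1,1,1]})

```text
time_s: 7.85
position: [0.4567, 0.1984, 0.2522]
tcp_rot: [[0.592, 0.806, -0.002], [0.806, -0.592, -0.001], [-0.002, -0.002, -1.0]]
force: [-0.0, 0.0, -0.5]
opening: 0.998
grasp_force: 0.0
```

```bash
python3 w.py w5
```

Run:
```python
import numpy as np,cv2
from h import *
for n in("w2","w5"):
    d=np.load(f"pics/{n}.npz");K,V=d["K"],d["view"];g=cv2.cvtColor(d["color"],cv2.COLOR_RGB2GRAY)
    u,v=proj(K,V,np.array([.459,.1993,.082]));m=np.zeros_like(g);cv2.circle(m,(int(u),int(v)),34,255,-1)
    m=((g>(150))&(m>0)).astype(np.uint8);N,l,st,ce=cv2.connectedComponentsWithStats(m)
    print(u,v)
    for i in range(1,N):
        if st[i,4]>20: print(st[i],ce[i])
d=np.load("pics/w5.npz");u,v=int(u),int(v)
cv2.imwrite("pics/z5.png",cv2.resize(d["color"][v-50:v+50,u-65:u+65],(780,600),interpolation=cv2.INTER_CUBIC)[:,:,::-1])
```

```text
7.85 [0.45669459 0.19837058 0.25215998] [[ 5.92083904e-01  8.05872782e-01 -2.38946322e-03]
 [ 8.05874263e-01 -5.92086493e-01 -5.06188729e-04]
 [-1.82269262e-03 -1.62590071e-03 -9.99997017e-01]] [ 1.05991162e+01  1.96825933e+01  9.91639806e+01 -3.79168050e-03
  6.12933312e+01  4.69061246e+01]
['color', 'K', 'mount']
[323.85250777 220.49058475]
326.617880896511 224.2107404548184
[320 196  10  34 162] [323.99382716 213.90123457]
[348 199  10  20  36] [354.02777778 208.41666667]
[292 224  15  21  90] [297.36666667 235.93333333]
[340 227  20  23 121] [351.76859504 240.70247934]
327.25484233770027 219.06298917639847
[343 189  19  35 106] [355.71698113 207.86792453]
[293 191  16  44 126] [297.35714286 214.14285714]
[320 191  12  34 176] [325.15340909 209.55681818]
[327 239  23  14 114] [338.72807018 247.12280702]
```

View pics/z5.png

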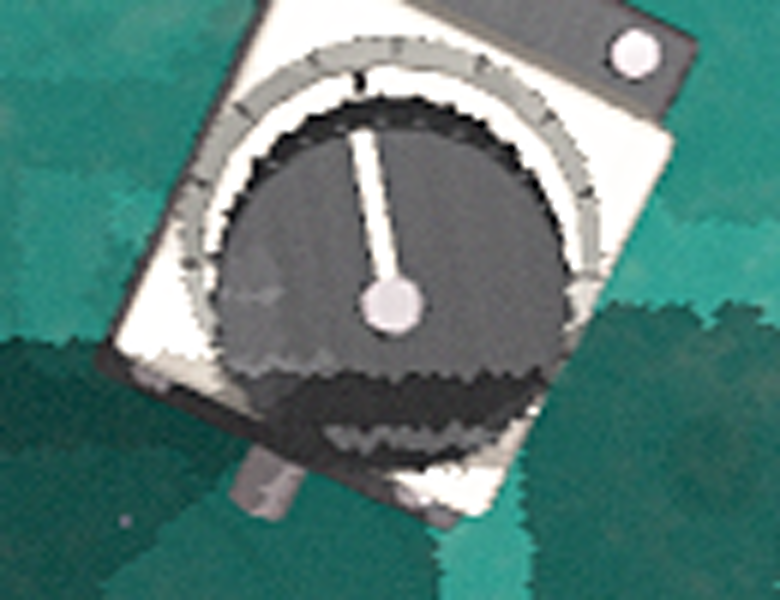

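The line keeps the same tool-frame direction, about 9° left of up, before and after. The tool turned 72°, so the knob turned three notches, and the gripper is clear.

```bash
python3 -c "
from rig import bot
print(bot.hand_in())"
```

```text
the job is handed in; nothing more can be done
None
```

I turned the wide knob three clicks (72°) clockwise and let go. The check picture after release shows its index line 72° on from where it started. The gripper is clear, the slim knob was never touched, and I handed the job in at about 8 s of the 38 s allowed.

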